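Hook the spent filter cassette out of the dust extractor

ROBOT

A 6-joint arm with a two-finger parallel gripper is mounted at the origin on the work surface; the furniture and walls round the work are solid. World frame = base frame: x ahead of the robot, y to its left, z up, the work surface at z = 0. Lengths are in m, angles in rad, forces in N, time in s.
With the tool pointing down it reaches from about 0.425 to 1.125 m from the base axis. Payload 14.9 kg.
Tool frame: the origin (TCP) lies midway between the tips of the shut fingers; the grasp point (between the pads) lies 19 mm behind it; z points along the fingers, y is the line along which they close (so a half turn about z gives the same grasp; the last joint's range is limited). The gripper opens to 91 mm and grips with 3 to 60 N. Pads are 32 mm wide; open, the fingers measure 118 mm over their backs; the gripper's body (76 mm by 178 mm) begins 60 mm behind the grasp point.
Start: joints at [-1.2, 0.379, 1.734, -0, 1.028, -0.033], TCP at [0.275, -0.644, 0.214] pointing down, gripper open.
Joint ranges: [-2.77, 2.77], [-0.74, 2.19], [0, 2.66], [-1.06, 4.2], [0.31, 2.87], [-3.08, 3.08]. Speed limits (rad/s): [1.89, 1.89, 2.39, 3.14, 3.14, 3.14].

INTERFACE

Orientations are given as a unit quaternion [x, y, z, w].
In Python, from rig import env gives the robot as it stands.
- The arm moves only by the tool step_arm, never from a script. Its argument "moves" is a list of rows, each a list of 7 numbers: the opening, from 0 (shut) to 1 (fully open), then the shift along the tool's x, y, z in mm, then the turn, a rotation vector about the tool's x, y, z in rad. In form: [[hand, x, y, z, ax, ay, az], ...]. A call has 1 to 8 rows; each row shifts and turns the commanded pose from where the row before left it, along the tool's axes as they then stand; what a row does not reach is not made up. A row lasts 1/8 s, in which the tool goes at most 62.5 mm and 10.7 degrees, less where a joint would pass 70% of its speed; a pose out of reach is approached as far as the arm can. A call with a gripper value outside its range is refused whole. The fingers move at their own pace and stop on an object; "grip_force" is the grip in N (left out, the last holds). Time passes only in rows, so rows that do not move let the fingers close. It gives the time, the measured TCP pose, the force, the opening and the grip force at its end, in the units of the state.
- env.get_state(): the state, without advancing time (a new reading comes with each control period).
- env.get_image(name): name is "side" or "top" or "wrist"; returns (picture, depth): 420x560x3 uint8, red, green, blue; 420x560 float32, m along the optical axis (not along the pixel's ray), 0 where there is no reading.
- env.camera_params(name): a dict with "fx", "fy", "cx", "cy" (pixels), "D" ([k1, k2, p1, p2, k3] as OpenCV has them; the pictures are not rectified), "view" (4x4, takes a point from world to camera coordinates); the wrist camera has in their place "mount" (4x4, takes a point from camera to tool coordinates, whose origin is the TCP and whose axes are the flange's). Camera axes: x right, y up, looking along -z (the intrinsics and any distortion apply to the point x, -y, -z); pixel columns grow to the right and rows downward; lengths in m; the calibration is good to about 2 mm. A picture is of the moment at which its call begins: read the wrist's pose just before it. camera_params takes no time and is no camera call.
- env.hand_in(): hands the job in; it is judged then, once.
The state is a dict: "clock": time; "joints": joint angles; "joint_vel": joint speeds; "joint_torque": joint torques, N m; "tcp_pos": TCP position; "ee_rot": TCP orientation; "wrist_force": force on the tool from outside, world axes, zero at the start; "moment": the same for the moment, N m; "finger_gap": opening from 0.0 (shut) to 1.0 (fully open); "finger_force": force on a finger pad.
Only numpy, scipy, OpenCV 4.12 (cv2) and the standard library are available. Lean on these libraries where they do the work, as an engineer would, in place of code of your own. Each camera call takes 0.05 s, during which the arm holds its last target. There are 200 camera calls.

TASK

The spent red filter cassette sits deep in its bay of the dust extractor: push the orange-tabbed retainer right across so it frees the red cassette's bay and covers the green one's. Take the hooked pick from the blue mat, drop its hook into the red cassette's pull loop inside the bay and drag it out until it lies flat on the bench with its back end at least 2 cm clear of the housing. Lay the pick back on the mat, hook down; only the pick may touch the cassettes, and the green cassette and the other things stay put, the retainer still covering it.

Things in the scene. Friction and masses are not known exactly. Their poses are not given: they have to be found in the camera images.
- housing: Grey low filter housing fixed to the bench, 160 (x) x 132 (y, 162 with flanges) x 62 mm high, without floor; origin under its centre. The open mouth is its local -x face, turned roughly to the robot's left. Clear roof over the front 110 mm; a black hose spigot (56 mm wide) stands on the rear roof at local x = +48 mm, up to 98 mm above the bench.
- mouth (a point): Middle of the mouth at bench level, local x = -80 mm of the housing (axes as the housing). Two bays lie side by side at local y = +30 and -30 mm, each 52 mm wide, 56 mm high inside, 152 mm deep to the back wall. The wall between is 8 mm thick, outer walls 10 mm. The cassettes lie on the bench in the bays.
- retainer (a joint): Position (m) of the aluminium retainer plate sliding across the mouth along the housing's local y: -0.032 to +0.032, 0 = half over both bays, starts near 0. At +0.03 it covers the bay at +y and frees the one at -y; at -0.03 the reverse. Plate 60 mm wide, 4 mm thick, 7 to 54 mm above the bench, at local x = -85 mm. Moves at about 1.5 N, stays where left.
- retainer_tab (a point): Centre of the upper half of the retainer's orange tab, 86 mm above the bench. The tab moves with the retainer; it is 10 mm thick (housing x), 24 mm wide (housing y), stands free from 62 to 98 mm above the bench, at housing local x = -91 mm and local y = joint value.
- spent: Red filter cassette (about 120 g), in either bay; origin under the centre of its pull loop's opening, local -x points out of the mouth. Frame 70 x 42 x 16 mm high with white pleats, x = +15 to +85 mm. Loop opening x = -13 to +15, y = -15 to +15 mm; its side bars and 6 mm thick front bar (x = -19 to -13) are 12 mm high. Length 104 mm.
- spent_loop (a point): Centre of the red cassette's loop opening, 6 mm above its underside; axes as the cassette's.
- spent_tail (a point): Middle of the red cassette's back end (local x = +85 mm), 8 mm above its underside.
- fresh_loop (a point): Centre of the loop opening of the green cassette (same build as the red) in the other bay, 6 mm above its underside.
- pick: Hooked pick, 243 mm, 160 g, lying hook down on the mat; origin under mid-handle, +x to the hook. Wooden handle x = -50 to +50 mm, 26 mm wide, 28 high (12 to 40 mm above its underside); dark guards 6 x 44 x 46 mm at its ends carry it. A 7 mm steel shank at 26 mm height runs to x = +190 mm, where a 7 mm prong turns straight down to z = 0.
- pick_grip (a point): Centre of the pick's handle (26 mm wide), 26 mm above its underside: grasp it here across the handle, along the pick's y.
- pick_tip (a point): Bottom of the hook's prong, at the pick's x = +190 mm, z = 0.
- mat: Blue tool mat with a white grid, 300 (x) x 160 (y) x 1.5 mm, fixed; the origin is the centre of its underside.
- loupe: Black loupe, 38 mm diameter, 30 mm high, bystander; origin at the centre of its underside.
- adapter_b: Black mains adapter, 51 x 119 x 34 mm, bystander; origin at the centre of its underside.
- fresh: Green filter cassette, same build and axes as the red one, bystander; stays in its bay.
Things that resemble listed ones, but are neither listed nor needed, are in the scene too. There is more than one size of the housing; the job needs the largest.

How it is judged:
By the outcome, as a careful person would: the job done as asked, in the order asked, and still so for the second after the job is handed in, with the robot touching nothing.
It also fails if it takes over 64 s, if anything falls off the work surface, if the arm or the gripper's body presses on something with over 40 N, if the wrist force passes 120 N, or if a joint passes its speed limit or range.

## Working session

There is one attempt and no reset: what is moved stays moved. The work goes in short steps, Python scripts to look and compute and a tool call to move; the robot and the scene stay as the last step left them, time stands still between calls to the robot, and variables do not carry over. Pictures are saved under pics/ and viewed, at most 13 in all, crops included, and the job is handed in when it is done.

Besides the shell and the picture viewer there is one more tool, called after "Call:" as a command line: name --pt "numbers of a row" for each row, then --argument value for the rest. step_arm: Moves the arm, as the interface text tells. Its arguments: {"type":"object","properties":{"moves":{"type":"array"},"grip_force":{"type":"number"}},"required":["moves"]}

```bash
ls; mkdir -p pics
cat > h.py <<'E'
import numpy as np, cv2
from scipy.spatial.transform import Rotation as R
from rig import env
def snap(name):
    s=env.get_state(); im,d=env.get_image(name); p=env.camera_params(name)
    if 'view' in p: c2w=np.linalg.inv(np.array(p['view']))
    else:
        T=np.eye(4); T[:3,:3]=R.from_quat(s['ee_rot']).as_matrix(); T[:3,3]=s['tcp_pos']; c2w=T@np.array(p['mount'])
    return im,d,p,c2w
def K(p): return np.array([[p['fx'],0,p['cx']],[0,p['fy'],p['cy']],[0,0,1.]]),np.array(p['D'],float)
def ray(p,c2w,uv):
    k,D=K(p); n=cv2.undistortPoints(np.array(uv,float).reshape(-1,1,2),k,D).reshape(-1,2)
    d=np.c_[n[:,0],-n[:,1],-np.ones(len(n))]@c2w[:3,:3].T
    return c2w[:3,3],d
def onplane(p,c2w,uv,z):
    o,d=ray(p,c2w,uv); return o+d*((z-o[2])/d[:,2])[:,None]
def withdepth(p,c2w,uv,dep):
    o,d=ray(p,c2w,uv); uv=np.round(np.array(uv)).astype(int).reshape(-1,2)
    return o+d*dep[uv[:,1],uv[:,0]][:,None]
def proj(p,c2w,P):
    k,D=K(p); w=np.linalg.inv(c2w); c=np.array(P,float).reshape(-1,3)@w[:3,:3].T+w[:3,3]
    return cv2.projectPoints(c*[1,-1,-1],np.zeros(3),np.zeros(3),k,D)[0].reshape(-1,2)
def save(n,im): cv2.imwrite('pics/'+n+'.png',im[:,:,::-1])
E
python3 - <<'E'
from h import *
a=snap('top');b=snap('side')
np.savez('a.npz',im=a[0],d=a[1],c=a[3]);np.savez('b.npz',im=b[0],d=b[1],c=b[3])
save('top',a[0]);save('side',b[0])
print(a[3].round(3),b[3].round(3),a[2]['fx'])
print(env.get_state())
E
```

```text
pics
[[-0.01   0.996 -0.086  0.303]
 [-1.    -0.012 -0.018 -0.182]
 [-0.019  0.086  0.996  1.74 ]
 [ 0.     0.     0.     1.   ]] [[-0.99   0.059 -0.13   0.257]
 [-0.142 -0.454  0.879  1.248]
 [-0.008  0.889  0.458  0.806]
 [ 0.     0.     0.     1.   ]] 415.62078704268185
{'clock': 0.1, 'joints': array([-1.20029293e+00,  3.79377548e-01,  1.73476092e+00,  7.14484816e-06,
        1.02849660e+00, -3.32779018e-02]), 'joint_vel': array([ 0.00123539, -0.00155781, -0.00174226, -0.00053749, -0.00116909,
       -0.00033221]), 'joint_torque': array([ 7.93611634e-04, -7.65040112e+01, -4.35291946e+01,  6.52056537e-02,
        3.98243323e-02,  3.44308859e-06]), 'tcp_pos': array([ 0.27490112, -0.643347  ,  0.21331978]), 'ee_rot': array([ 9.79689450e-01,  2.00520101e-01, -8.44509827e-05, -5.14329970e-04]), 'wrist_force': array([-0.33716837, -0.03745455,  0.28187903]), 'moment': array([-0.00324015, -0.02229261, -0.02149096]), 'finger_force': 0.0, 'finger_gap': 1.0018061982238158}
```

View pics/top.png

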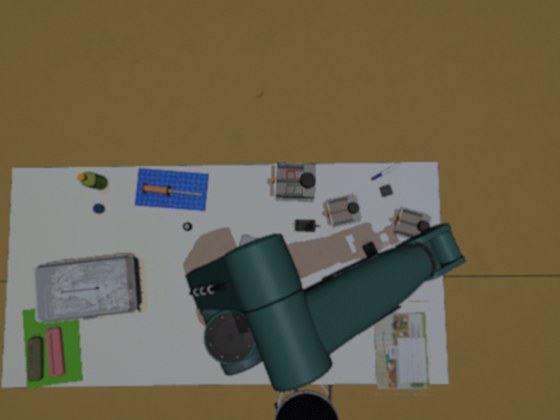

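View pics/side.png

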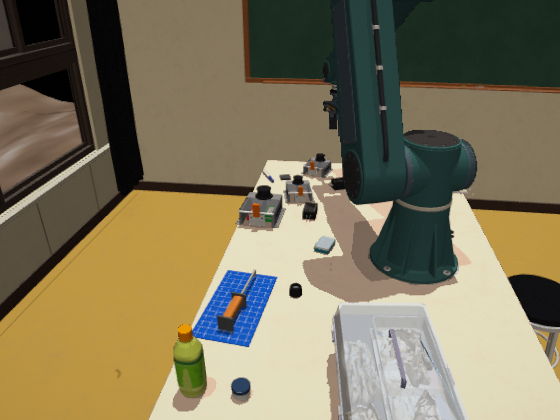

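The top view shows three housings with black spigots, at (295,182), (343,210) and (411,223). The one at (295,182) looks largest. The pick is on the blue mat, handle at (157,189) and hook at about (203,194). A decoy pen-like tool is at (388,171), and the small black things are at (187,226) (the loupe) and (305,225) (the adapter).

Run:
```python
from h import *
A=np.load('a.npz');p=env.camera_params('top');im,d,c=A['im'],A['d'],A['c']
def up(im,r,k): x0,y0,x1,y1=r; return cv2.resize(im[y0:y1,x0:x1],None,fx=k,fy=k,interpolation=cv2.INTER_CUBIC)
B=np.load('b.npz')
a=up(im,(260,150,350,230),5); m=up(im,(125,160,215,220),5); s=up(B['im'],(225,170,325,240),3.5)
W=np.zeros((600,800,3),np.uint8)
W[:400,:450]=a; W[:245,450:800]=s[:245,:350]; W[300:600,450:800]=m[:,50:400]
save('crop',W)
for r in [(265,155,330,205),(322,190,365,228),(390,203,435,243)]:
    x0,y0,x1,y1=r; uv=np.array([(u,v) for v in range(y0,y1) for u in range(x0,x1)])
    P=withdepth(p,c,uv,d); q=P[(P[:,2]>.05)&(P[:,2]<.075)]
    print(r,len(q),q.min(0).round(3),q.max(0).round(3),cv2.minAreaRect((q[:,:2]*1000).astype(np.float32)))
    z=P[P[:,2]>.085]; print(' high',len(z),z.mean(0).round(3))
hsv=cv2.cvtColor(im,cv2.COLOR_RGB2HSV)
mk=((hsv[...,0]>105)&(hsv[...,0]<125)&(hsv[...,1]>150)).astype(np.uint8); mk[:, :120]=0; mk[:,215:]=0
uv=np.argwhere(mk)[:,::-1]; P=onplane(p,c,uv,.0015); print('mat',cv2.minAreaRect((P[:,:2]*1000).astype(np.float32)))
orange=(hsv[...,0]<14)&(hsv[...,1]>150)&(hsv[...,2]>120)
n,l,st,ce=cv2.connectedComponentsWithStats(orange.astype(np.uint8))
for i in range(1,n):
    if st[i,4]>8 and ce[i,1]<250: print(st[i],ce[i].round(1),withdepth(p,c,[ce[i]],d).round(3))
```

```text
(265, 155, 330, 205) 1167 [ 0.445 -0.357  0.05 ] [ 0.613 -0.126  0.075] ((536.9081420898438, -249.69293212890625), (242.08859252929688, 145.4667510986328), 80.6585693359375)
 high 192 [ 0.513 -0.247  0.286]
(322, 190, 365, 228) 147 [ 0.372 -0.485  0.05 ] [ 0.473 -0.348  0.075] ((417.3746643066406, -413.2759704589844), (92.02305603027344, 129.82850646972656), 11.322647094726562)
 high 6 [ 0.303 -0.182  1.74 ]
(390, 203, 435, 243) 161 [ 0.32  -0.761  0.05 ] [ 0.418 -0.625  0.075] ((361.6302185058594, -688.7872314453125), (130.15274047851562, 91.68502044677734), 75.56291198730469)
 high 345 [ 0.306 -0.558  0.576]
mat ((517.2238159179688, 300.55401611328125), (291.4981384277344, 152.15664672851562), 84.82779693603516)
[145 186  21   5  46] [152.5 188.2] [[0.516 0.367 0.044]]
```

View pics/crop.png

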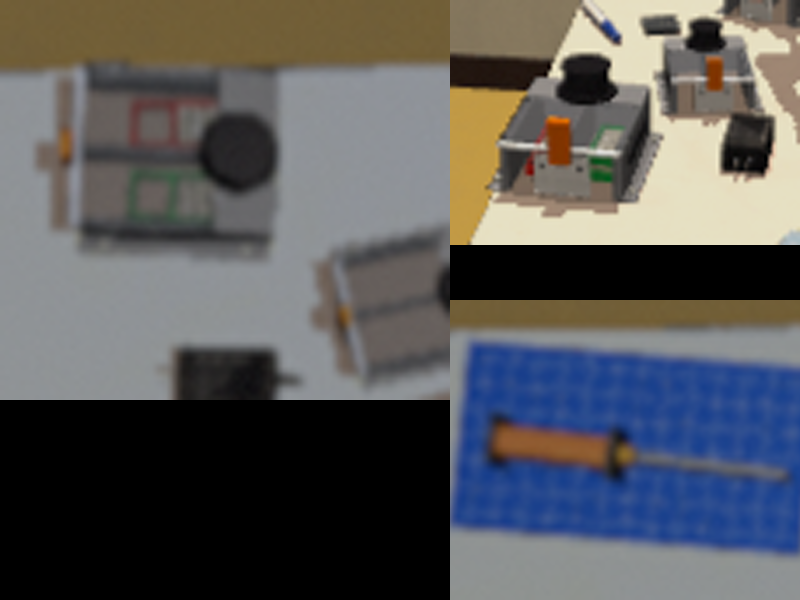

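The largest housing is at (295,182). Its red cassette is in the far bay, at crop (155,122) → px (291,174), and the green one is in the near bay at px (291,189). The orange tab is at px (273,179). The look-alikes are the smaller housings at (343,210) and (411,223) and the pen at (388,171). The pick with the wooden handle on the blue mat is the right one.

Run:
```python
from h import *
A=np.load('a.npz');p=env.camera_params('top');c=A['c'];d=A['d']
f=lambda L,x0,y0: np.array(L)/5.+[x0,y0]
H=onplane(p,c,f([(82,68),(275,70),(270,240),(82,240)],260,150),.062);print('housing',H.round(3), np.linalg.norm(np.diff(H,axis=0),axis=1))
print('loops red',onplane(p,c,f([(152,122)],260,150),.012),'green',onplane(p,c,f([(152,197)],260,150),.012))
print('tab',onplane(p,c,f([(66,145)],260,150),.098))
# mat crop: W col450 == crop x 50
P=onplane(p,c,f([(95,440-300),(95+115,440-300+10),(788-400,475-300)],125,160),.026);print('pick',P.round(3))
w=env.camera_params('wrist');print(np.array(w['mount']).round(3),w['fx'],w['D'])
```

```text
housing [[ 0.609 -0.145  0.062]
 [ 0.605 -0.303  0.062]
 [ 0.466 -0.296  0.062]
 [ 0.467 -0.144  0.062]] [0.1574695  0.13937775 0.15234106]
loops red [[ 0.57114226 -0.20229778  0.012     ]] green [[ 0.50780159 -0.20148282  0.012     ]]
tab [[ 0.54021898 -0.13249516  0.098     ]]
pick [[0.52  0.409 0.026]
 [0.51  0.312 0.026]
 [0.487 0.164 0.026]]
[[-0.     0.961  0.275  0.079]
 [ 1.     0.     0.     0.   ]
 [ 0.     0.275 -0.961 -0.17 ]
 [ 0.     0.     0.     1.   ]] 356.38699405661947 [-0.05144525  0.          0.          0.          0.        ]
```

Call:
step_arm --pt "0 0 0 -5 0 0 -0.1667" --pt "0 0 0 -5 0 0 -0.1667" --pt "0 0 0 -5 0 0 -0.1667" --pt "0 0 0 -5 0 0 -0.1667" --pt "0 0 0 -5 0 0 -0.1667" --pt "0 0 0 -5 0 0 -0.1667" --pt "0 0 0 -7 0 0 -0.1667" --pt "0 40 20 0 0 0 0" --grip_force 20

```text
clock: 1.1
tcp_pos: [0.2945, -0.6048, 0.2511]
ee_rot: [0.707, 0.707, -0.0, 0.0]
wrist_force: [1.3, 1.6, -0.3]
finger_gap: 0.155
finger_force: 0.0
```

Call:
step_arm --pt "0 54 24 0 0 0 0" --pt "0 54 24 0 0 0 0" --pt "0 54 24 0 0 0 0" --pt "0 54 24 0 0 0 0" --pt "0 54 24 0 0 0 0" --pt "0 54 24 0 0 0 0" --pt "0 54 24 0 0 0 0" --pt "0 54 24 0 0 0 0"

```text
clock: 2.1
tcp_pos: [0.4875, -0.1698, 0.2509]
ee_rot: [0.707, 0.707, 0.0, 0.0]
wrist_force: [1.3, -0.5, 0.2]
finger_gap: 0.004
finger_force: 0.0
```

Call:
step_arm --pt "0 54 24 0 0 0 0" --pt "0 54 24 0 0 0 0" --pt "0 14 5 0 0 0 0" --pt "0 0 0 0 0 0 0" --pt "0 0 0 0 0 0 0"

```text
clock: 2.72
tcp_pos: [0.5396, -0.0508, 0.2508]
ee_rot: [0.707, 0.707, -0.0, -0.0]
wrist_force: [-0.1, 0.2, 0.2]
finger_gap: 0.001
finger_force: 0.0
```

Run:
```python
from h import *
a=snap('wrist'); np.savez('w1.npz',im=a[0],d=a[1],c=a[3]); save('w1',a[0])
s=env.get_state();print(s['clock'],s['tcp_pos'],R.from_quat(s['ee_rot']).as_matrix().round(3),s['wrist_force'],s['finger_gap'],s['joints'])
```

```text
2.775 [ 0.53963569 -0.05091616  0.25083864] [[ 0.001  1.    -0.   ]
 [ 1.    -0.001 -0.   ]
 [-0.    -0.    -1.   ]] [-0.97986789 -0.25160541  0.52831652] 0.0029533128072099252 [-1.37014928e-01  8.34078899e-02  2.03018709e+00 -1.38873492e-04
  1.02825750e+00 -1.35498304e-01]
```

View pics/w1.png

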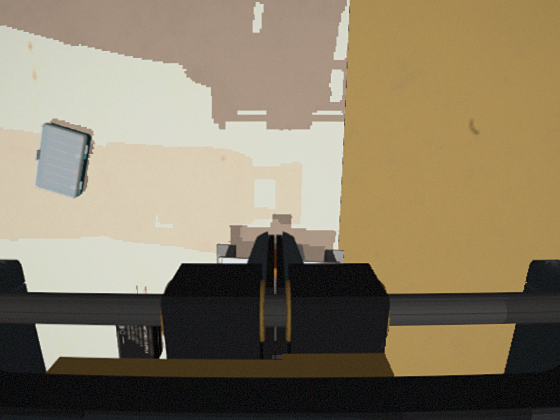

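The wrist view shows that the gripper hides everything behind the TCP, so the housing (edge visible at (280,255)) is underneath it. I'll move back over the housing so the camera sees the mouth.

Call:
step_arm --pt "0 -55 0 -8 0 0 0" --pt "0 -55 0 -8 0 0 0" --pt "0 -55 0 -8 0 0 0" --pt "0 -55 0 -8 0 0 0" --pt "0 0 0 0 0 0 0" --pt "0 0 0 0 0 0 0"

```text
clock: 3.52
tcp_pos: [0.5393, -0.2702, 0.2826]
ee_rot: [0.708, 0.706, -0.0, -0.0]
wrist_force: [0.9, 0.0, 0.2]
finger_gap: 0.005
finger_force: 0.0
```

Run:
```python
from h import *
a=snap('wrist'); np.savez('w2.npz',im=a[0],d=a[1],c=a[3]); save('w2',a[0])
s=env.get_state();print(s['clock'],s['tcp_pos'],R.from_quat(s['ee_rot']).as_matrix().round(3))
```

```text
3.575 [ 0.53944082 -0.26953706  0.28260495] [[ 0.001  1.    -0.001]
 [ 1.    -0.001  0.   ]
 [ 0.    -0.001 -1.   ]]
```

View pics/w2.png

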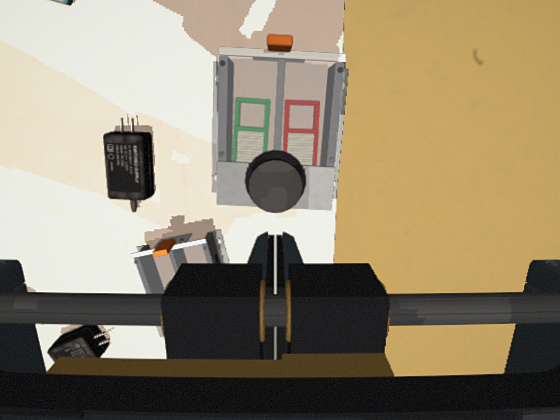

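The view shows the housing with the red loop at (302,116), the green loop at (252,115) and the tab at (280,42). The mouth rim runs from (219,50) to (346,56).

Run:
```python
from h import *
A=np.load('w2.npz');p=env.camera_params('wrist');im,d,c=A['im'],A['d'],A['c']
hsv=cv2.cvtColor(im,cv2.COLOR_RGB2HSV);h,s,v=[hsv[...,i].astype(int) for i in range(3)]
box=np.zeros(h.shape,bool);box[25:170,210:345]=1
red=((h<6)|(h>172))&(s>130)&box; gr=(h>50)&(h<90)&(s>100)&box; og=(h>=6)&(h<16)&(s>150)&box
for n,m,z in(('red',red,.012),('green',gr,.012),('tab',og,.098)):
    uv=np.argwhere(m)[:,::-1]; P=onplane(p,c,uv,z)[:,:2]
    print(n,uv.min(0),uv.max(0),P.min(0).round(4),P.max(0).round(4),np.median(P,0).round(4))
    D=withdepth(p,c,uv,d);print('  depth z',np.percentile(D[:,2],[5,50,95]).round(3), 'xy rng',np.percentile(D[:,:2],[2,98],axis=0).round(4).tolist())
# angle via front bar / left side edges of cassettes
    if z<.05:
        r=cv2.minAreaRect((P*1000).astype(np.float32)); print('  rect',r)
C=onplane(p,c,[(219,50),(346,55),(335,209),(218,203)],.062);print('corners',C.round(4))
# housing walls by depth: points z .055-.068
uv=np.array([(a,b) for b in range(30,225) for a in range(205,360)]);D=withdepth(p,c,uv,d);q=D[(D[:,2]>.054)&(D[:,2]<.068)]
print(len(q),cv2.minAreaRect((q[:,:2]*1000).astype(np.float32)),np.median(q[:,2]))
```

```text
red [283 100] [319 164] [ 0.5503 -0.2594] [ 0.593  -0.1829] [ 0.5774 -0.2108]
  depth z [0.059 0.061 0.062] xy rng [[0.5502, -0.2476], [0.5863, -0.1849]]
  rect ((571.7996215820312, -220.9381561279297), (75.53446197509766, 41.05189514160156), 87.52921295166016)
green [233  98] [269 160] [ 0.4884 -0.2542] [ 0.5334 -0.1804] [ 0.5114 -0.2131]
  depth z [0.059 0.061 0.062] xy rng [[0.4952, -0.2433], [0.5331, -0.1827]]
  rect ((510.8013610839844, -218.55239868164062), (74.50037384033203, 39.92531204223633), 85.68461608886719)
tab [267  35] [292  50] [ 0.5332 -0.1399] [ 0.5563 -0.1268] [ 0.5443 -0.1329]
  depth z [0.073 0.097 0.099] xy rng [[0.5341, -0.1363], [0.5554, -0.1267]]
corners [[ 0.4834 -0.1342  0.062 ]
 [ 0.6135 -0.1392  0.062 ]
 [ 0.6088 -0.3034  0.062 ]
 [ 0.4755 -0.2961  0.062 ]]
16563 ((543.2693481445312, -217.63084411621094), (168.32028198242188, 132.3661651611328), 86.68436431884766) 0.060747701996637704
```

Call:
step_arm --pt "0 50 18 0 0 0 0" --pt "0 50 18 0 0 0 0" --pt "0 39 18 20 0 0 0" --pt "0 0 0 60 0 0 0.052" --pt "0 0 0 60 0 0 0" --pt "0 0 0 50 0 0 0" --pt "0 0 0 20 0 0 0" --pt "0 0 0 0 0 0 0"

```text
clock: 4.58
tcp_pos: [0.5937, -0.1302, 0.0727]
ee_rot: [0.725, 0.689, -0.0, -0.001]
wrist_force: [0.4, -0.1, 0.2]
finger_gap: 0.007
finger_force: 0.0
```

Call:
step_arm --pt "0 0 -12 0 0 0 0" --pt "0 0 -10 0 0 0 0" --pt "0 0 -8 0 0 0 0" --pt "0 0 -6 0 0 0 0" --pt "0 0 0 0 0 0 0"

```text
clock: 5.2
tcp_pos: [0.5578, -0.1289, 0.0732]
ee_rot: [0.725, 0.688, 0.0, 0.0]
wrist_force: [0.3, -0.3, -0.5]
finger_gap: 0.001
finger_force: 0.0
```

Call:
step_arm --pt "0 0 -6 0 0 0 0" --pt "0 0 -6 0 0 0 0" --pt "0 0 -4 0 0 0 0"

```text
clock: 5.58
tcp_pos: [0.5418, -0.1281, 0.0729]
ee_rot: [0.725, 0.688, -0.0, -0.0]
wrist_force: [2.8, -0.3, 1.1]
finger_gap: 0.006
finger_force: 0.8
```

Run:
```python
from h import *
b=snap('side'); t=snap('top')
for n,(im,d,p,c) in (('side',b),('top',t)):
    P=proj(p,c,[(0.543,-0.131,.09)])[0]; print(n,P)
    hsv=cv2.cvtColor(im,cv2.COLOR_RGB2HSV)
    m=(hsv[...,0]<16)&(hsv[...,1]>150)&(hsv[...,2]>100); x,y=P.astype(int); uv=np.argwhere(m[y-15:y+25,x-25:x+25])[:,::-1]+[x-25,y-15]
    if len(uv): print(len(uv),uv.min(0),uv.max(0)); Q=onplane(p,c,uv,.086 if n=='side' else .098); print(Q.min(0),Q.max(0),Q.mean(0))
im=b[0]; P=proj(b[2],b[3],[(0.543,-0.131,.09)])[0].astype(int)
save('push',cv2.resize(im[P[1]-50:P[1]+50,P[0]-50:P[0]+50],None,fx=4,fy=4,interpolation=cv2.INTER_CUBIC))
```

```text
side [255.95748733 205.86216757]
131 [247 204] [265 220]
[ 0.49804769 -0.15751545  0.086     ] [ 0.56231367 -0.03373595  0.086     ] [ 0.5258821 -0.0917882  0.086    ]
top [272.883076   178.60158309]
```

View pics/push.png

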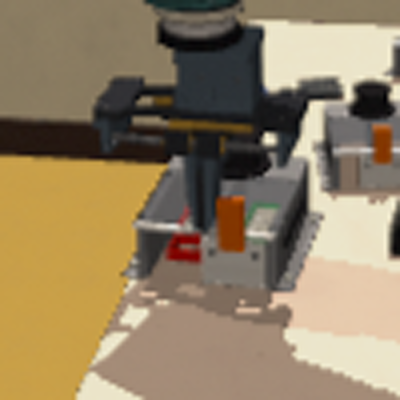

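The retainer is moving towards the green bay, and the red cassette is already visible at crop (185,248). I'll keep pushing in small steps until it reaches its stop.

Call:
step_arm --pt "0 0 -4 0 0 0 0" --pt "0 0 -2 0 0 0 0"

```text
clock: 5.92
tcp_pos: [0.5374, -0.1279, 0.0732]
ee_rot: [0.725, 0.688, 0.001, 0.001]
wrist_force: [14.9, 2.0, -11.3]
finger_gap: 0.009
finger_force: 7.6
```

Call:
step_arm --pt "0 0 -2 0 0 0 0" --pt "0 0 -1 0 0 0 0"

```text
clock: 6.18
tcp_pos: [0.5372, -0.1281, 0.0738]
ee_rot: [0.725, 0.688, 0.003, 0.004]
wrist_force: [28.0, 2.4, -15.7]
finger_gap: 0.007
finger_force: 13.0
```

Call:
step_arm --pt "0 0 12 0 0 0 0" --pt "0 0 0 -50 0 0 0" --pt "0 0 0 -60 0 0 0" --pt "0 30 -10 -50 0 0 0" --pt "1 50 -12 -30 0 0 0" --pt "1 55 -12 -20 0 0 0" --pt "1 60 -12 -10 0 0 0" --pt "1 60 -12 0 0 0 0"

```text
clock: 7.18
tcp_pos: [0.5001, 0.1312, 0.2939]
ee_rot: [0.725, 0.688, 0.0, 0.0]
wrist_force: [0.6, 0.5, 0.2]
finger_gap: 0.41
finger_force: 0.0
```

Call:
step_arm --pt "1 20 -3 0 0 0 0" --pt "1 0 0 0 0 0 0" --pt "1 0 0 0 0 0 0"

```text
clock: 7.55
tcp_pos: [0.4985, 0.1489, 0.2927]
ee_rot: [0.725, 0.688, -0.0, -0.0]
wrist_force: [-0.6, 0.4, 0.0]
finger_gap: 0.738
finger_force: 0.0
```

Run:
```python
from h import *
a=snap('wrist'); np.savez('w3.npz',im=a[0],d=a[1],c=a[3]); save('w3',a[0])
im,d,p,c=a
s=env.get_state();print(s['clock'],s['tcp_pos'],R.from_quat(s['ee_rot']).as_matrix().round(3))
hsv=cv2.cvtColor(im,cv2.COLOR_RGB2HSV);h,S,v=[hsv[...,i].astype(int) for i in range(3)]
m=((h>105)&(h<125)&(S>130)).astype(np.uint8);m=cv2.morphologyEx(m,cv2.MORPH_CLOSE,np.ones((15,15)))
uv=np.argwhere(m)[:,::-1];print('mat',cv2.minAreaRect((onplane(p,c,uv,.0015)[:,:2]*1000).astype(np.float32)))
w=((h>3)&(h<20)&(S>110)&(m>0)).astype(np.uint8);uv=np.argwhere(w)[:,::-1];print(len(uv),uv.min(0),uv.max(0))
print('handle',cv2.minAreaRect((onplane(p,c,uv,.035)[:,:2]*1000).astype(np.float32)))
```

```text
7.6 [0.49857625 0.14867793 0.29274708] [[ 0.053  0.999 -0.001]
 [ 0.999 -0.053 -0.   ]
 [-0.    -0.001 -1.   ]]
mat ((494.7585754394531, 43.92138671875), (616.0235595703125, 929.5338134765625), 88.34667205810547)
179 [ 4 48] [544 410]
handle ((497.14892578125, 39.27989196777344), (505.3141784667969, 825.7655029296875), 86.25973510742188)
```

View pics/w3.png

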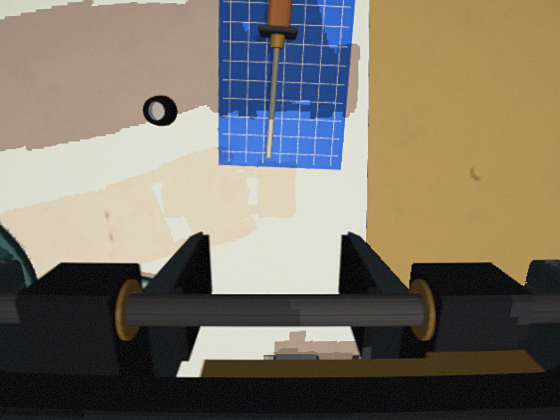

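The pick's hook end is at (268,156) and the front guard at (278,32), with the handle running out of the top at (279,5). The loupe at (160,110) is well away.

Run:
```python
from h import *
A=np.load('w3.npz');p=env.camera_params('wrist');c=A['c'];d=A['d']
for uv,z in (((279.5,10),.0415),((278,32),.0475),((268.5,154),.031),((277,50),.031)): print(uv,onplane(p,c,[uv],z).round(4),withdepth(p,c,[uv],d).round(4))
e=onplane(p,c,[(268.5,154)],.031)[0];g=onplane(p,c,[(277,50)],.031)[0];h=onplane(p,c,[(279.5,10)],.0415)[0]
u=(h-e)[:2];u/=np.linalg.norm(u);print(np.degrees(np.arctan2(*u[::-1])),'centre',e[:2]+u*.190)
```

```text
(279.5, 10) [[0.5139 0.329  0.0415]] [[0.514  0.3294 0.0396]]
(278, 32) [[0.5111 0.3058 0.0475]] [[0.5111 0.3062 0.0456]]
(268.5, 154) [[0.493  0.1734 0.031 ]] [[0.493  0.1735 0.0317]]
(277, 50) [[0.5093 0.2901 0.031 ]] [[0.5093 0.2903 0.0297]]
82.34518432502244 centre [0.51830372 0.36172448]
```

Call:
step_arm --pt "1 53 2 30 0 0 0" --pt "1 53 2 30 0 0 0" --pt "1 53 2 40 0 0 0" --pt "1 54 2 40 0 0 0" --pt "1 0 0 54 0 0 0.081" --pt "1 0 0 50 0 0 0" --pt "1 0 0 40 0 0 0" --pt "1 0 0 0 0 0 0"

```text
clock: 8.6
tcp_pos: [0.5158, 0.3529, 0.0116]
ee_rot: [0.753, 0.658, -0.003, -0.0]
wrist_force: [0.1, -0.5, 0.2]
finger_gap: 1.001
finger_force: 0.0
```

Call:
step_arm --pt "0 0 0 0 0 0 0" --pt "0 0 0 0 0 0 0" --pt "0 0 0 0 0 0 0" --pt "0 0 0 0 0 0 0" --pt "0 0 0 0 0 0 0" --pt "0 0 0 0 0 0 0" --grip_force 35

```text
clock: 9.35
tcp_pos: [0.517, 0.355, 0.0142]
ee_rot: [0.753, 0.659, -0.0, 0.0]
wrist_force: [-0.4, -0.0, 0.9]
finger_gap: 0.373
finger_force: 0.0
```

Call:
step_arm --pt "0 0 0 0 0 0 0" --pt "0 0 0 0 0 0 0" --pt "0 0 0 0 0 0 0"

```text
clock: 9.72
tcp_pos: [0.5169, 0.355, 0.0141]
ee_rot: [0.753, 0.659, -0.0, -0.0]
wrist_force: [-0.9, 0.9, 0.6]
finger_gap: 0.286
finger_force: 35.0
```

Call:
step_arm --pt "0 0 0 -20 0 0 0" --pt "0 0 0 -50 0 0 0" --pt "0 0 0 0 0 0 0" --pt "0 0 0 0 0 0 0"

```text
clock: 10.22
tcp_pos: [0.517, 0.3549, 0.0846]
ee_rot: [0.753, 0.659, 0.0, 0.0]
wrist_force: [0.5, 0.0, -1.8]
finger_gap: 0.281
finger_force: 35.0
```

Call:
step_arm --pt "0 0 0 0 0 0 -0.081" --pt "0 -54 17 0 0 0 0" --pt "0 -54 17 0 0 0 0" --pt "0 -54 17 0 0 0 0" --pt "0 -54 17 0 0 0 0" --pt "0 -52 17 0 0 0 0" --pt "0 0 0 0 0 0 0" --pt "0 0 0 0 0 0 0"

```text
clock: 11.22
tcp_pos: [0.5872, 0.083, 0.0833]
ee_rot: [0.725, 0.688, -0.001, -0.001]
wrist_force: [-0.3, 0.1, -2.1]
finger_gap: 0.284
finger_force: 35.0
```

Run:
```python
from h import *
s=env.get_state();T=R.from_quat(s['ee_rot']).as_matrix();t=s['tcp_pos'];print(t,T.round(4))
tip=t-T[:,0]*.1835; print('tip pred',tip, 'underside',t[2]-.0126)
el=tip+[0,0,-.0126+.029]; gd=t-T[:,0]*.06+[0,0,.0134]
W=np.zeros((600,800,3),np.uint8)
for i,n in enumerate(('side','top')):
    im,d,p,c=snap(n); np.savez(n+'2.npz',im=im,d=d,c=c)
    q=proj(p,c,[el,tip-[0,0,.0126],gd,(.573,-.203,.012),(.547,-.142,.062)]); print(n,q.round(1).tolist())
    k=[6,7][i];m=q[0].astype(int);w=(int(400/k)//2*2)//2
    cr=cv2.resize(im[m[1]-40:m[1]+40,m[0]-w:m[0]+w],None,fx=k,fy=k,interpolation=cv2.INTER_CUBIC)
    print(m-[w,40],k); cr=cr[:600,:400]; W[:cr.shape[0],400*i:400*i+cr.shape[1]]=cr
save('pre',W)
```

```text
[0.58722202 0.08298967 0.08332011] [[ 5.270e-02  9.986e-01 -1.600e-03]
 [ 9.986e-01 -5.270e-02 -0.000e+00]
 [-1.000e-04 -1.600e-03 -1.000e+00]]
tip pred [ 0.57755277 -0.1002554   0.08333876] underside 0.07072010837709636
side [[244.6, 206.8], [244.9, 214.0], [234.8, 224.5], [252.4, 215.1], [255.7, 211.3]]
[211 166] 6
top [[265.0, 169.8], [265.4, 170.9], [234.3, 168.7], [290.6, 174.0], [275.8, 178.6]]
[237 129] 7
```

View pics/pre.png

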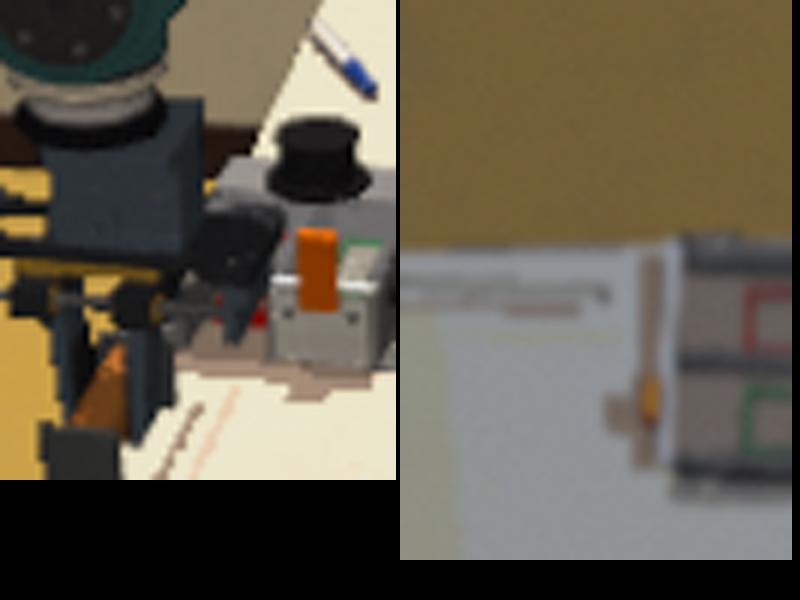

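The top crop shows the hook tip at about (266,171), in line with the red bay, whose loop is at about (290.5,174). The retainer sits fully over the green bay. I'll lower the pick and slide it in.

Call:
step_arm --pt "0 0 0 28 0 0 0" --pt "0 0 0 25 0 0 0" --pt "0 0 0 0 0 0 0" --pt "0 0 0 0 0 0 0"

```text
clock: 11.82
tcp_pos: [0.5883, 0.0836, 0.0318]
ee_rot: [0.725, 0.689, 0.0, 0.0]
wrist_force: [0.2, -0.9, -1.1]
finger_gap: 0.286
finger_force: 35.0
```

Call:
step_arm --pt "0 -25 0 0 0 0 0" --pt "0 -25 0 0 0 0 0" --pt "0 0 0 0 0 0 0"

```text
clock: 12.2
tcp_pos: [0.586, 0.0321, 0.0323]
ee_rot: [0.726, 0.688, 0.001, 0.001]
wrist_force: [0.2, 0.8, -1.8]
finger_gap: 0.278
finger_force: 35.0
```

Call:
step_arm --pt "0 -20 0 0 0 0 0" --pt "0 -18 0 0 0 0 0" --pt "0 -14 0 0 0 0 0" --pt "0 0 0 0 0 0 0" --pt "0 0 0 0 0 0 0"

```text
clock: 12.82
tcp_pos: [0.5826, -0.0188, 0.0311]
ee_rot: [0.725, 0.688, -0.0, -0.0]
wrist_force: [-0.0, 0.2, -1.4]
finger_gap: 0.286
finger_force: 35.0
```

Run:
```python
from h import *
s=env.get_state();T=R.from_quat(s['ee_rot']).as_matrix();t=s['tcp_pos']
tip=t-T[:,0]*.1835; print(t,'tip pred',tip, 'underside',t[2]-.0126,s['wrist_force'])
W=np.zeros((600,800,3),np.uint8)
for i,n in enumerate(('side','top')):
    im,d,p,c=snap(n)
    q=proj(p,c,[tip+[0,0,.016],tip-[0,0,.0126],(.573,-.203,.012)]); print(n,q.round(1).tolist())
    k=8;m=q[0].astype(int)
    cr=cv2.resize(im[m[1]-25:m[1]+25,m[0]-25:m[0]+25],None,fx=k,fy=k,interpolation=cv2.INTER_CUBIC)
    print(m-25); W[:400,400*i:400*i+400]=cr
save('in',W[:400])
```

```text
[ 0.58262496 -0.01883077  0.03107376] tip pred [ 0.57303148 -0.20207982  0.031062  ] underside 0.018473762044999138 [-0.02288606  0.18247498 -1.44216372]
side [[252.0, 207.0], [252.3, 213.7], [252.4, 215.1]]
[227 182]
top [[290.4, 172.6], [290.4, 173.7], [290.6, 174.0]]
[265 147]
```

View pics/in.png

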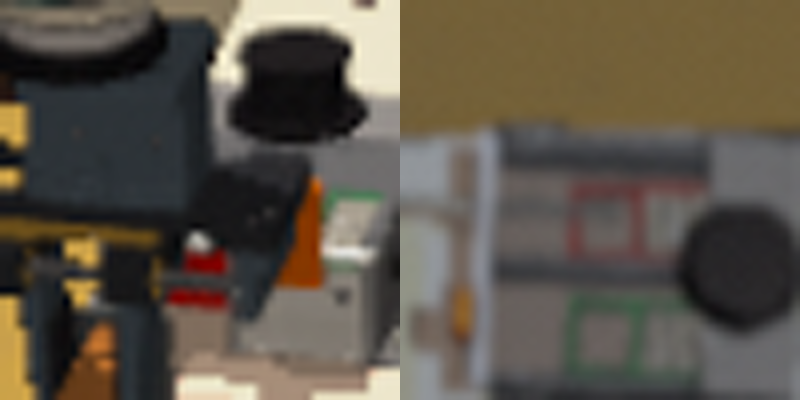

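The hook shows inside the red loop outline, with the tip at crop (606,213) and the loop spanning (570–640, 187–257). I'll lower it now.

Call:
step_arm --pt "0 0 0 8 0 0 0" --pt "0 0 0 7 0 0 0" --pt "0 0 0 0 0 0 0" --pt "0 0 0 0 0 0 0"

```text
clock: 13.42
tcp_pos: [0.5826, -0.0189, 0.016]
ee_rot: [0.725, 0.688, -0.0, -0.0]
wrist_force: [-0.7, -0.0, -1.4]
finger_gap: 0.284
finger_force: 35.0
```

Call:
step_arm --pt "0 6 0 0 0 0 0" --pt "0 8 0 0 0 0 0" --pt "0 12 0 0 0 0 0" --pt "0 15 0 0 0 0 0" --pt "0 15 0 0 0 0 0"

```text
clock: 14.05
tcp_pos: [0.5856, 0.0382, 0.0162]
ee_rot: [0.725, 0.689, 0.0, 0.0]
wrist_force: [-0.4, -1.2, -1.8]
finger_gap: 0.281
finger_force: 35.0
```

Call:
step_arm --pt "0 20 0 0 0 0 0" --pt "0 20 0 0 0 0 0" --pt "0 20 0 0 0 0 0" --pt "0 20 0 0 0 0 0" --pt "0 18 0 0 0 0 0" --pt "0 18 0 0 0 0 0" --pt "0 15 0 0 0 0 0" --pt "0 0 0 0 0 0 0"

```text
clock: 15.05
tcp_pos: [0.5924, 0.1688, 0.0161]
ee_rot: [0.725, 0.689, 0.0, -0.0]
wrist_force: [-1.0, 0.2, -2.5]
finger_gap: 0.283
finger_force: 35.0
```

Call:
step_arm --pt "0 15 0 0 0 0 0" --pt "0 10 0 0 0 0 0" --pt "0 5 0 0 0 0 0" --pt "0 0 0 0 0 0 0"

```text
clock: 15.55
tcp_pos: [0.5939, 0.1981, 0.0161]
ee_rot: [0.725, 0.689, 0.0, 0.0]
wrist_force: [-1.1, -0.8, -1.8]
finger_gap: 0.283
finger_force: 35.0
```

Run:
```python
from h import *
W=np.zeros((400,800,3),np.uint8)
for i,n in enumerate(('side','top')):
    im,d,p,c=snap(n)
    hsv=cv2.cvtColor(im,cv2.COLOR_RGB2HSV);h,S,v=[hsv[...,j].astype(int) for j in range(3)]
    q=proj(p,c,[(.57,-.08,.012)])[0].astype(int); k=5; o=q-40
    m=((h<7)|(h>172))&(S>110); mm=np.zeros_like(m); mm[o[1]:o[1]+80,o[0]:o[0]+80]=m[o[1]:o[1]+80,o[0]:o[0]+80]
    uv=np.argwhere(mm)[:,::-1]; P=onplane(p,c,uv,.013); 
    if n=='top': print(n,len(uv),uv.min(0),uv.max(0),P.min(0).round(3),P.max(0).round(3))
    W[:,400*i:400*i+400]=cv2.resize(im[o[1]:o[1]+80,o[0]:o[0]+80],None,fx=k,fy=k,interpolation=cv2.INTER_CUBIC); print(o)
save('out',W)
```

```text
[206 191]
top 17 [238 169] [261 177] [ 0.562 -0.079  0.013] [0.597 0.018 0.013]
[221 135]
```

View pics/out.png

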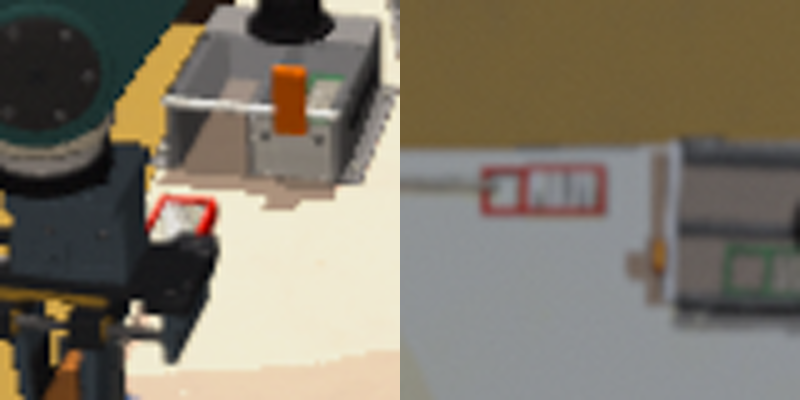

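The red cassette lies flat on the bench with its tail at about y = -0.08, 6 cm clear of the mouth. The retainer still covers the green bay. I'll unhook the pick and take it back to the mat.

Call:
step_arm --pt "0 -6 0 0 0 0 0" --pt "0 0 0 -10 0 0 0" --pt "0 0 0 -25 0 0 0" --pt "0 0 0 -25 0 0 0" --pt "0 40 -21 0 0 0 0" --pt "0 40 -22 0 0 0 0" --pt "0 40 -21 0 0 0 0" --pt "0 40 -22 0 0 0 0"

```text
clock: 16.65
tcp_pos: [0.5157, 0.3572, 0.077]
ee_rot: [0.725, 0.688, 0.0, 0.0]
wrist_force: [0.2, 0.4, -1.9]
finger_gap: 0.288
finger_force: 35.0
```

Call:
step_arm --pt "0 0 0 0 0 0 0.081" --pt "0 0 0 25 0 0 0" --pt "0 0 0 20 0 0 0" --pt "0 0 0 8 0 0 0" --pt "0 0 0 0 0 0 0" --pt "0 0 0 0 0 0 0"

```text
clock: 17.4
tcp_pos: [0.5165, 0.3562, 0.0237]
ee_rot: [0.753, 0.658, 0.0, 0.0]
wrist_force: [0.3, -0.8, -2.4]
finger_gap: 0.28
finger_force: 35.0
```

Position matches the original to about 1 mm, with 9.5 mm left to lower.

Call:
step_arm --pt "0 0 0 6 0 0 0" --pt "0 0 0 3 0 0 0" --pt "0 0 0 0 0 0 0" --pt "0 0 0 0 0 0 0"

```text
clock: 17.9
tcp_pos: [0.516, 0.356, 0.0141]
ee_rot: [0.753, 0.659, -0.0, -0.0]
wrist_force: [-0.3, -0.4, -0.5]
finger_gap: 0.282
finger_force: 35.0
```

Call:
step_arm --pt "0.4 0 0 0 0 0 0" --pt "0.6 0 0 0 0 0 0" --pt "1 0 0 0 0 0 0" --pt "1 0 0 0 0 0 0" --pt "1 0 0 0 0 0 0" --pt "1 0 0 0 0 0 0"

```text
clock: 18.65
tcp_pos: [0.5161, 0.356, 0.0141]
ee_rot: [0.753, 0.659, 0.0, -0.0]
wrist_force: [-0.2, -0.1, 0.3]
finger_gap: 0.912
finger_force: 0.0
```

Call:
step_arm --pt "1 0 0 -30 0 0 0" --pt "1 0 0 -60 0 0 0" --pt "1 0 0 -60 0 0 0" --pt "1 -40 0 -50 0 0 0" --pt "1 -60 0 0 0 0 0" --pt "1 -60 0 0 0 0 0" --pt "1 0 0 0 0 0 0" --pt "1 0 0 0 0 0 0"

```text
clock: 19.65
tcp_pos: [0.4953, 0.1986, 0.2132]
ee_rot: [0.753, 0.658, 0.0, 0.0]
wrist_force: [-0.3, 0.4, 0.2]
finger_gap: 0.997
finger_force: 0.0
```

Run:
```python
from h import *
W=np.zeros((560,800,3),np.uint8)
w=snap('wrist')[0]; W[:300,:400]=cv2.resize(w,(400,300))
s=snap('side')[0]; W[:300,400:]=cv2.resize(s[160:340,180:420],(400,300))
t=snap('top')[0]; W[300:,:]=cv2.resize(t[155:225,120:320],(800,280))[:260]
save('fin',W); print(env.get_state()['tcp_pos'])
```

```text
[0.49514794 0.1993705  0.2128433 ]
```

View pics/fin.png

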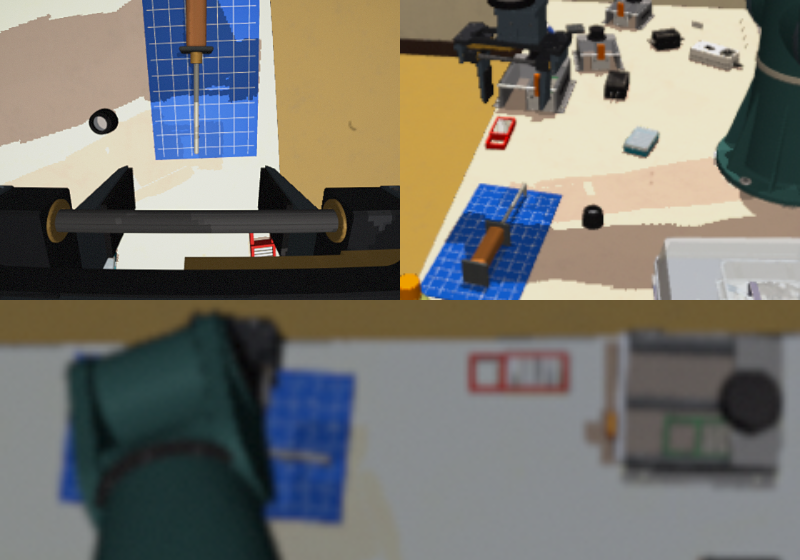

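The pick lies hook down on the mat, with its tip at wrist crop (196,152). The red cassette is flat and clear of the housing at top crop (519,372), and the green one is in its bay behind the retainer. The loupe and adapter haven't moved.

```bash
python3 -c "
from rig import env
print(env.hand_in())"
```

```text
the job is handed in; nothing more can be done
None
```

The job is handed in at about 20 s: the red cassette lies flat about 6 cm clear of the housing, the retainer still covers the green bay, and the pick is back on the mat, hook down.

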